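Offer the paperweight on its dish

ROBOT

A 7-joint arm with a two-finger parallel gripper is mounted at the origin on the work surface. World frame = base frame: x ahead of the robot, y to its left, z up, the work surface at z = 0. Lengths are in m, angles in rad, forces in N, time in s.
With the tool pointing down it reaches from about 0.4 to 0.85 m from the base axis. Payload 10.4 kg.
Tool frame: the origin (TCP) lies at the centre of the arm's flange, where the gripper is bolted on; the fingertips stand 182 mm ahead of it and the grasp point (between the pads) lies 164 mm ahead of it (r.hold_point_z is the distance from the TCP to the grasp point, in m); z points along the fingers, y is the direction in which the jaws open and shut (so a half turn about z gives the same grasp; the last joint's range is limited). The gripper opens to 87 mm and grips with 3 to 60 N. Pads are 19 mm wide; open, the fingers measure 117 mm over their backs; the gripper's body (75 mm by 190 mm) begins 51 mm behind the grasp point.
Start: joints at [1.164, 0.332, -0.065, 1.46, 0.022, 1.35, -0.088], TCP at [0.234, -0.58, 0.405] pointing down, gripper open.
Joint ranges: [-2.6, 2.6], [-0.5, 2.12], [-1.47, 1.34], [0.16, 2.42], [-1.27, 4.41], [0.06, 2.06], [-2.6, 2.6]. Speed limits (rad/s): [2.22, 2.22, 2.79, 2.79, 3.14, 3.14, 3.14].

INTERFACE

Orientations are given as a unit quaternion [x, y, z, w].
In Python, from bench import r, cams, job gives the robot as it stands.
- The arm moves only by the tool carry_out, never from a script. Its argument "rows" is a list of rows, each an object with "jaw": the finger opening in m, from 0 to 0.087; "delta_pos": the shift along the tool's x, y, z in m, a list of three; "yaw": the turn about the tool's z in degrees. A call has 1 to 10 rows; each row shifts and turns the commanded pose from where the row before left it, along the tool's axes as they then stand; what a row does not reach is not made up. A row lasts 1/10 s, in which the tool goes at most 50 mm and 8.59 degrees, less where a joint would pass 70% of its speed; a pose out of reach is approached as far as the arm can. A call is refused whole if a number of a shift passes 0.05 or a number of a turn 8.59, either way. A call with a gripper value outside its range is refused whole. The fingers move at their own pace and stop on an object; "grip_force" is the grip in N (left out, the last holds). Time passes only in rows, so rows that do not move let the fingers close. It gives the time, the measured TCP pose, the force and the opening at its end, in the units of the state.
- r.read_state(): the state, without advancing time (a new reading comes with each control period).
- cams.camera(name): name is "scene" or "top" or "wrist"; returns a dict with "img" (400x640x3 uint8, blue, green, red), "mtx" (3x3 intrinsics, pixels), "R" (3x3) and "t" (3): a world point X has camera coordinates R X + t. Camera axes: x right, y down, z forward; pixel columns grow to the right and rows downward; lengths in m; the calibration is good to about 2 mm. A picture is of the moment at which its call begins. There is no depth.
- job.close_job(): hands the job in, once; it reports no verdict.
Trained networks look in the newest picture that a camera, given by its name, has taken for a name from the list of things; names that differ only in an ending like _2 or _b are one class to them, and where a whole thing is asked for, a point or a joint stands for the part that bears it (a point fixed in the world has none). Each returns a list of dicts, best first, with "confidence" (0 to 1); they miss things now and then, are a little off and sometimes report something else, mostly with a low value. They report only what shows in the picture. A call takes as long as a camera call. They do not tell look-alikes from the thing itself.
- cams.boxes_of(camera, query): "rect" ([centre column, centre row, width, height] as shares, 0 to 1, of the picture: columns of its width, rows of its height, round what is visible of it).
- cams.outline_of(camera, query): "pixels" (400x640 bool, what is visible of it) and "rect" ([centre column, centre row, width, height] as shares, 0 to 1, of the picture: columns of its width, rows of its height, round what is visible of it).
The state is a dict: "time": time; "joint_positions": joint angles; "joint_vel": joint speeds; "joint_torque": joint torques, N m; "ee_pos": TCP position; "eef_rot": TCP orientation; "ft_force": force on the tool from outside, world axes, zero at the start; "torque": the same for the moment, N m; "width": finger opening in m.
Only numpy, scipy, OpenCV 4.12 (cv2) and the standard library are available. Lean on these libraries where they do the work, as an engineer would, in place of code of your own. Each camera call takes 0.05 s, during which the arm holds its last target.

TASK

Free the wooden dish with the steel paperweight ball from its dock on the desk: turn the clamp knob clockwise as far as it goes, so that both jaws draw back. Then lift the dish by its bridge handle straight up, about 12 cm (at least 10 cm) off the dock, and only then turn it a quarter turn (either way) so that its two ears, which lay along the dock, lie square across it and the colleague across the desk can take one. Keep the dish level and the ball resting in its middle, never rolling out towards the rim and never touched, leave the other things on the desk where they are, and finish while still holding the dish up, level and still: do not put it down or let go.

Things in the scene. Friction and masses are not known exactly. Their poses are not given: they have to be found in the camera images.
- dock: Flat grey metal dock fixed on the desk, 335 x 150 mm, 12 mm thick, origin on the desk surface under the centre of the seated dish. Its x axis runs along it from the dish towards the clamp knob (it reaches from x = -130 to 205 mm), z is up. Four steel pins (8 mm thick, tops 36 mm above the desk) stand either side of the ears: the dish cannot turn until lifted some 20 mm.
- jaw_lip (a point): Inner end of the lip of the aluminium jaw on the knob's side, 24 mm wide, top 35 mm above the desk; a like jaw faces it on the dish's other side. The lips reach over the outer 12 mm of the ears at knob angle 0. Both jaws are driven by the knob, outwards 11 mm per rad, and are clear of the ears from about 1.1 rad on.
- knob (a joint): Clamp knob angle in rad: starts at 0 to 0.2 (jaws over the ears, dish locked), grows when turned clockwise seen from above, end stop at 1.45 (jaws fully back). It stays where it is left; it takes about 0.06 N m to turn.
- knob_grip (a point): Point on the knob's vertical axis, 7 mm below its top, at the height to grip it (69 mm above the desk, 165 mm from the dock's origin along the dock's x axis). The knob is a black upright grip bar 42 mm long, 14 mm wide, 32 mm tall on a 44 mm disc; this point's x axis lies along the bar and turns with it, z is up. At knob angle 0 the bar lies along the dock's x axis.
- dish_bar (a point): Centre of the bridge handle's bar of the dark wooden dish, the place to grip. The bar is level, 141 mm long along this point's y axis, 12 mm wide (x), 18 mm tall; z is up, square to the dish. Two legs at the bar's ends join it to the rim. While seated this point lies 112 mm above the desk, over the dock's origin, and its x axis lies along the dock's x axis.
- dish_hollow (a point): Lowest point of the dish's hollow, on the dish's axis, 92 mm below the bar's centre and 8 mm above the underside of its foot. The hollow is a shallow cone that rises by 7 degrees to the rim, 59 mm from the axis.
- ball_center (a point): Centre of the loose polished steel ball, 30 mm across, 0.11 kg, that rests in the middle of the dish.
- dish: The round dish, 132 mm across, 26 mm tall at the rim, about 0.28 kg (0.2 to 0.37): origin in the centre of the underside of its foot, 100 mm below the bar's centre (12 mm above the desk while seated), same axes as point dish_bar. Two ears, 28 mm wide and 6 mm thick, stick out along + and - x to 84 mm from the axis.
- ball: The steel ball itself (its origin lies on its skin and turns with it: use point ball_center).
- pencup: Bystander: black round pen cup, 72 mm across, 90 mm tall, with pens standing to 145 mm, origin under its centre.
- stapler: Bystander: black stapler 130 x 36 mm, 42 mm tall, origin under its centre.
- tape: Bystander: roll of tape lying flat, 90 mm across, 24 mm tall, origin under its centre.
- notes: Bystander: pad of notes 75 x 75 mm, 18 mm tall, origin under its centre.
- calculator: Bystander: desk calculator 130 x 80 mm, 15 mm tall, origin under its centre.
- glue: Bystander: small white glue pot, 36 mm across, 85 mm tall, origin under its centre.
There are look-alikes about, which are no part of the job. Leave any orange look-alike of the dish alone.

How it is judged:
On the way, in this order (a step that is already met when the one before it is completed fails the run):
1. the clamp knob is turned clockwise and both jaws are back, the dish still in its place (value of joint knob above 1.2 rad and z of dish in the frame of dock below 0.02 m), for 0.2 s.
2. the dish is lifted clear of the dock, level and not yet turned, the ball in its middle (z of dish in the frame of dock above 0.07 m and angle between the x axis of dish and the x axis of dock, either way round below 0.3 rad and angle between dish's own z axis and vertical below 0.15 rad and horizontal distance between ball_center and dish_hollow below 0.02 m), for 0.1 s.
At the end, for the whole second after the job is handed in: Held by the fingers alone, touching nothing else: foot at least 95 mm above the desk (83 above the dock's deck), tilt under 0.1 rad, ears square across the dock within 0.12 rad, under 0.03 m/s, ball within 12 mm of the dish's middle, knob still past 1.15 rad (z of dish in the frame of dock above 0.095 m and angle between dish's own z axis and vertical below 0.1 rad and angle between the x axis of dish and the y axis of dock, either way round below 0.12 rad and horizontal distance between ball_center and dish_hollow below 0.012 m and distance between ball_center and dish_hollow below 0.025 m and linear speed of dish below 0.03 m/s and contact force between the fingers and dish above 2 N and contact force between dish and dock below 0.1 N and value of joint knob above 1.15 rad and contact force between dish and pencup below 0.1 N and contact force between dish and stapler below 0.1 N and contact force between dish and tape below 0.1 N and contact force between dish and notes below 0.1 N and contact force between dish and calculator below 0.1 N and contact force between dish and glue below 0.1 N); the arm keeps its last pose, push and grip.
It fails at once if the ball rolls more than 30 mm from the dish's middle or leaves it (horizontal distance between ball_center and dish_hollow above 0.03 m).
It fails at once if the dish is tipped by more than 0.25 rad (angle between dish's own z axis and vertical above 0.25 rad).
It fails at once if the robot touches the ball (contact force between the arm and ball above 0.2 N).
It fails at once if the fingers touch the ball (contact force between the fingers and ball above 0.2 N).
It fails at once if another thing on the desk is shifted or knocked over (distance of any of pencup, stapler, tape, notes, calculator, glue from where it was at the start of the episode above 0.03 m or angle between any of pencup, stapler, tape, notes, calculator, glue's own z axis and vertical above 0.5 rad).
It also fails if it takes over 59 s, if anything falls off the work surface, if the arm or the gripper's body presses on something with over 40 N, if the wrist force passes 120 N, or if a joint passes its speed limit or range.

## Working session

There is one attempt and no reset: what is moved stays moved. The work goes in short steps, Python scripts to look and compute and a tool call to move; the robot and the scene stay as the last step left them, time stands still between calls to the robot, and variables do not carry over. Pictures are saved under pics/ and viewed, and the job is handed in when it is done.

Besides the shell and the picture viewer there is one more tool, called after "Emit:" as name(argument=value, ...), one argument or row to a line, values as JSON. carry_out: Moves the arm, as the interface text tells. Its arguments: {"type":"object","properties":{"rows":{"type":"array"},"grip_force":{"type":"number"}},"required":["rows"]}

```bash
ls; mkdir -p pics
python3 - <<'E'
from bench import r,cams,job
import cv2
s=r.read_state(); print(s, r.hold_point_z)
for n in ["scene","top","wrist"]:
    c=cams.camera(n); cv2.imwrite(f"pics/{n}0.png",c["img"]); print(n,c["mtx"].tolist(),c["R"].tolist(),c["t"])
E
```

```text
pics
{'time': 0.0, 'joint_positions': array([ 1.16441331,  0.33288181, -0.06469423,  1.46090673,  0.02159676,
        1.34986652, -0.08853451]), 'joint_vel': array([-2.02199544e-04, -3.77075014e-04, -5.89714698e-05,  1.82946859e-04,
        1.07678701e-03,  1.55513150e-03, -3.50873392e-04]), 'joint_torque': array([-3.90663092e-05, -6.23249245e+01,  2.47283815e-02, -3.89902461e+01,
       -6.13830099e-02,  3.96575499e-02,  1.88644281e-04]), 'ee_pos': array([ 0.23398138, -0.57942844,  0.40396404]), 'eef_rot': array([ 9.81646968e-01,  1.90705960e-01, -1.59409082e-04, -6.64722923e-04]), 'ft_force': array([ 0.5519706 , -0.46909992, -1.29805717]), 'torque': array([-0.00135696,  0.01174426, -0.00427133]), 'width': 0.08716193675391544} 0.1635
scene [[443.9862306583846, 0.0, 322.9911850120072], [0.0, 443.9862306583846, 198.5739529405279], [0.0, 0.0, 1.0]] [[0.2647880744899434, 0.9641807011044312, 0.015583684598828763], [0.7068463593767618, -0.18307428153427996, -0.6832657108889083], [-0.6559386403038977, 0.1919358826756342, -0.7300035048530927]] [-0.27622517 -0.3491516   1.36201488]
top [[387.9130674533705, 0.0, 318.4514154679278], [0.0, 387.9130674533705, 199.40818683164775], [0.0, 0.0, 1.0]] [[0.004443278838278953, -0.999957986589414, 0.008017626158055421], [-0.9841377505807578, -0.00579465789889659, -0.17731133585216993], [0.17735034579896236, -0.00710260486580717, -0.9841221508781866]] [0.09408793 0.60957873 0.87514197]
wrist [[314.32953367126737, 0.0, 315.27404988346456], [0.0, 314.32953367126737, 199.118949523002], [0.0, 0.0, 1.0]] [[0.3743785877220253, -0.9272757118743244, -0.0006536231557966806], [-0.8833214495937183, -0.35684675085163453, 0.3039796261170919], [-0.28210616750244444, -0.11322610376851959, -0.9526783086029023]] [-0.62474483 -0.03548901  0.39110585]
```

View pics/scene0.png

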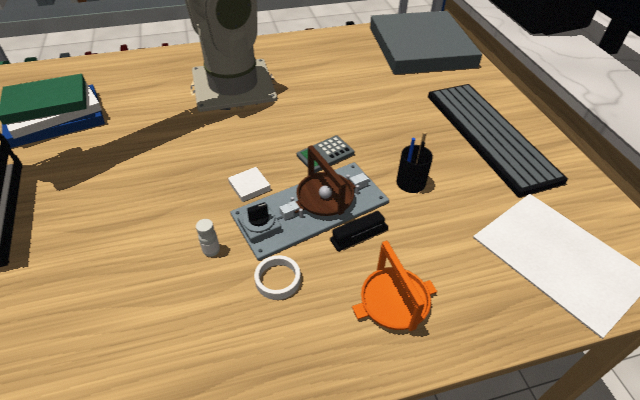

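View pics/top0.png

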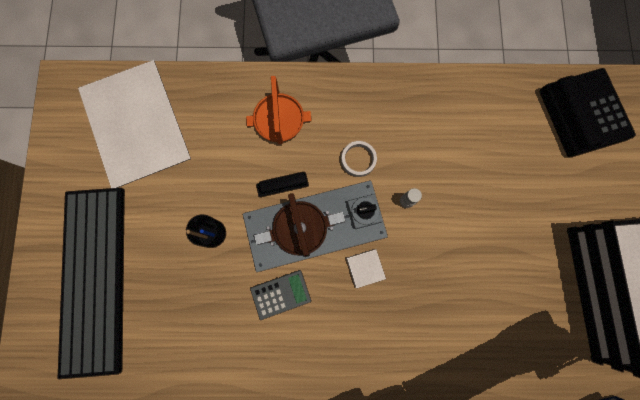

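View pics/wrist0.png

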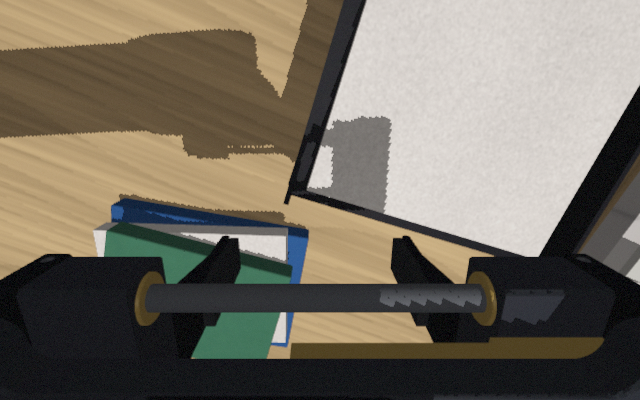

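The brown dish with the ball on the grey dock (top ≈ (300,228), scene ≈ (326,195)) fits the description. The orange one (top ≈ (278,117), scene ≈ (397,290)) is the look-alike, standing loose on the desk with no dock. I'll confirm this in an enlarged crop and measure.

```bash
cat > h.py <<'E'
import numpy as np, cv2
from bench import r,cams,job
def proj(c,X):
    X=np.atleast_2d(X); P=X@np.array(c["R"]).T+np.array(c["t"]).ravel(); p=P@np.array(c["mtx"]).T
    return p[:,:2]/p[:,2:]
def back(c,uv,z):
    M=np.array(c["mtx"]);R=np.array(c["R"]);t=np.array(c["t"]).ravel()
    uv=np.atleast_2d(uv); d=np.c_[uv,np.ones(len(uv))]@np.linalg.inv(M).T@R
    o=-R.T@t; return o+d*((z-o[2])/d[:,2])[:,None]
def w(p,pts):
    x,y,a=p; c,s=np.cos(a),np.sin(a); pts=np.atleast_2d(pts)
    return np.c_[x+c*pts[:,0]-s*pts[:,1], y+s*pts[:,0]+c*pts[:,1], pts[:,2]]
E
python3 - <<'E'
from h import *
out=[]
for n in ["scene","top"]:
    c=cams.camera(n)
    for q in ["dock","knob","dish","ball","dish_bar","pencup","stapler","tape","notes","calculator","glue"]:
        o=cams.outline_of(n,q)
        for d in o[:3]:
            rr=np.array(d["rect"])*[640,400,640,400]; print(n,q,round(d["confidence"],2),rr.round(1),d["pixels"].sum())
        if o: np.save(f"pics/{n}_{q}.npy",o[0]["pixels"])
    if n=="top": im=c["img"][170:280,230:400]
    else: im=c["img"][140:260,225:395]
    out.append(cv2.resize(im,(680,int(im.shape[0]*4)),interpolation=cv2.INTER_CUBIC)); cv2.imwrite(f"pics/crop_{n}.png",out[-1])
E
```

```text
scene dock 0.78 [308.5 212.6 162.1  97.8] 5427
scene dock 0.41 [357.8 230.4  58.3  35.5] 1207
scene knob 0.73 [256.9 215.8  23.2  25.3] 401
scene knob 0.71 [279.2 277.   49.3  43.4] 944
scene dish 0.66 [324.5 179.6  59.3  73.1] 2457
scene dish 0.56 [392.3 285.2  84.1  89.6] 4210
scene dish 0.16 [257.2 216.1  19.9  20.4] 393
scene dish_bar 0.71 [323.5 181.2  55.6  72.5] 2341
scene dish_bar 0.64 [395.1 286.   90.2  93.5] 4241
scene pencup 0.56 [413.6 165.   36.3  59.5] 1429
scene pencup 0.34 [276.9 278.6  49.3  43.3] 1060
scene stapler 0.74 [357.2 229.6  54.1  35.9] 1174
scene tape 0.88 [279.6 277.4  45.7  44.6] 955
scene tape 0.26 [358.7 231.6  58.7  36.3] 1255
scene notes 0.66 [249.1 183.   39.4  32.1] 891
scene calculator 0.77 [326.7 152.6  56.8  38.2] 902
scene glue 0.64 [205.5 239.2  25.4  36.7] 649
scene glue 0.45 [308.9 212.6 160.5  93.3] 5648
top dock 0.98 [315.7 226.2 147.6  91.5] 5557
top knob 0.62 [367.2 210.   18.4  18. ] 260
top dish 0.85 [276.2 109.4  67.5  63.4] 2237
top dish 0.71 [298.8 226.   56.1  58.9] 2342
top ball 0.61 [282.4 293.8  62.5  47.4] 1891
top ball 0.36 [300.4 228.8  11.8  10.4] 37
top ball 0.35 [300.7 224.9  54.1  62.2] 2382
top dish_bar 0.91 [301.8 225.6  61.2  67.1] 2404
top pencup 0.69 [207.2 231.7  43.   41. ] 1050
top pencup 0.38 [367.7 208.6  17.2  16.4] 270
top stapler 0.83 [284.5 182.6  50.5  26.1] 802
top stapler 0.73 [300.4 225.4  60.   65.6] 2404
top tape 0.71 [284.5 183.8  51.6  24.1] 794
top tape 0.6 [360.1 158.2  33.9  34.5] 504
top notes 0.94 [367.2 269.2  39.5  37. ] 990
top calculator 0.92 [282.  293.6  60.6  46.5] 1851
top glue 0.54 [410.4 197.8  21.2  17.5] 291
```

```bash
sleep 1
```

```text
(no output)
```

View pics/crop_top.png

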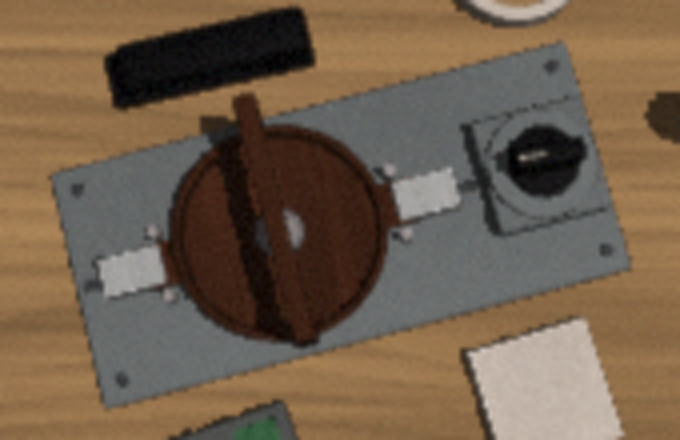

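View pics/crop_scene.png

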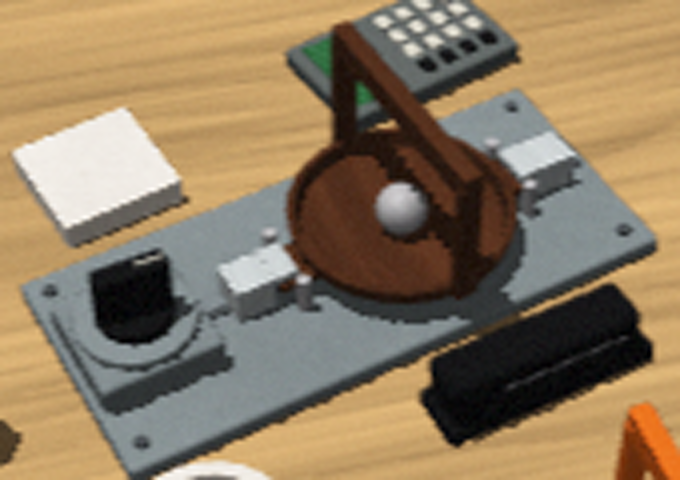

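The crops confirm it: a brown dish with the steel ball, held by two aluminium jaws on the dock, with the black knob on the right in the top view. Next I fit the dock pose.

```bash
cat >> h.py <<'E'
from scipy.optimize import least_squares
E
python3 - <<'E'
from h import *
ct=cams.camera("top"); cs=cams.camera("scene")
def o(p,off): return (np.array(p)+.5)/4-.5+np.array(off)
# corners in dock frame; top view knob to right. 
T=o([[52,176],[565,42],[632,268],[105,407]],[230,170])
print(back(ct,T,0.012).round(4))
B=back(ct,T,0.012)
# x axis from left to right in top picture; TL->TR is dir x
D=np.array([[-.13,.075,.012],[.205,.075,.012],[.205,-.075,.012],[-.13,-.075,.012]])
d=B[1]-B[0]; e=B[0]-B[3]; 
print("handed",np.cross(d[:2],e[:2]), np.linalg.norm(d),np.linalg.norm(e))
S=o([[655,245],[135,475],[22,290],[520,90]],[225,140])
# order check by prediction
a0=np.arctan2(d[1],d[0])
def res(p,use):
    out=[]
    if 't' in use: out.append(proj(ct,w(p,D))-T)
    if 's' in use: out.append(proj(cs,w(p,D))-S)
    return np.concatenate(out).ravel()
p0=[B[:,0].mean(),B[:,1].mean(),a0]
for use in ['t','s','ts']:
    f=least_squares(res,p0,args=(use,)); print(use,f.x.round(4),np.abs(f.fun).max().round(2), f.fun.round(1))
p=f.x
# edge refinement with dock mask
np.save("dock.npy",p)
for n,c in (("top",ct),("scene",cs)):
    im=c["img"].copy()
    im=cv2.resize(im,None,fx=4,fy=4,interpolation=cv2.INTER_CUBIC)
    def dr(pts,col,closed=True):
        q=((proj(c,w(p,pts))+.5)*4-.5); cv2.polylines(im,[np.round(q).astype(int)],closed,col,1)
    dr(D,(0,0,255))
    dr([[0,-.0705,.121],[0,.0705,.121]],(0,255,0),False)
    th=np.linspace(0,6.28,60); dr(np.c_[.066*np.cos(th),.066*np.sin(th),0*th+.038],(255,255,0))
    dr([[.144,0,.076],[.186,0,.076]],(255,0,255),False)
    dr(np.c_[.165+.022*np.cos(th),.022*np.sin(th),0*th+.044],(255,0,255))
    x0,y0=(230,170) if n=="top" else (225,140)
    cv2.imwrite(f"pics/fit_{n}.png",im[y0*4:y0*4+480,x0*4:x0*4+700])
E
```

```text
[[ 0.5797  0.2852  0.012 ]
 [ 0.667  -0.0355  0.012 ]
 [ 0.5244 -0.0741  0.012 ]
 [ 0.4387  0.2477  0.012 ]]
handed 0.048498147065797984 0.3324674419291334 0.145875692661706
t [ 0.5428  0.142  -1.3079] 0.87 [-0.7 -0.7  0.3 -0.6  0.5  0.3 -0.2  0.9]
s [ 0.5457  0.1417 -1.3063] 1.83 [ 1.8 -1.  -0.8  1.1 -0.8 -0.6 -0.1 -0.3]
ts [ 0.544   0.1419 -1.3068] 1.64 [-0.7 -1.1  0.3 -1.1  0.6 -0.3 -0.1  0.4  1.6 -1.5 -0.9  0.3 -0.8 -1.2
 -0.2 -0.8]<stdin>:11: DeprecationWarning: Arrays of 2-dimensional vectors are deprecated. Use arrays of 3-dimensional vectors instead. (deprecated in NumPy 2.0)
```

```bash
sleep 1
```

```text
(no output)
```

View pics/fit_top.png

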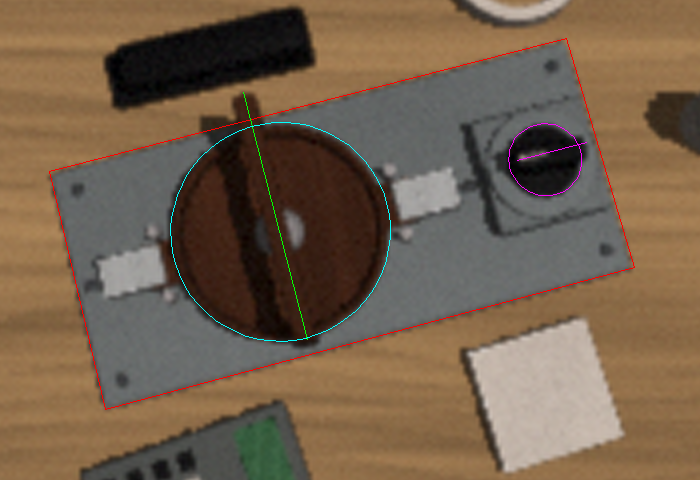

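View pics/fit_scene.png

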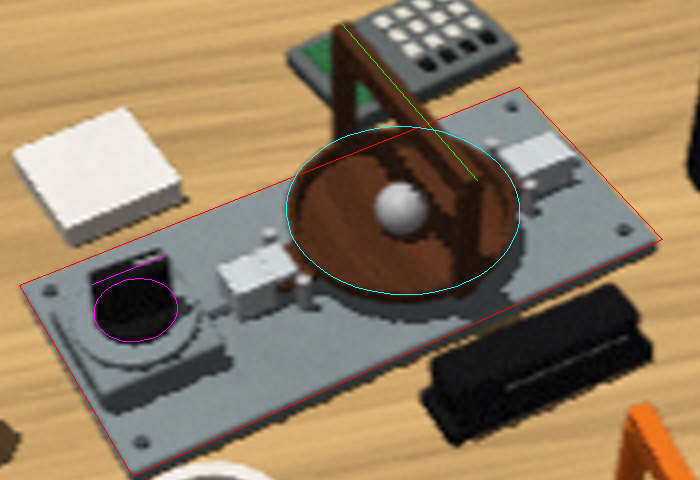

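```bash
cat >> h.py <<'E'
from scipy.spatial.transform import Rotation as Rn
def pl(target,yaw=None):
    "shift in current tool axes to bring GRASP point to target; yaw=desired world angle of tool x"
    s=r.read_state(); R=Rn.from_quat(s["eef_rot"]); M=R.as_matrix()
    g=s["ee_pos"]+M[:,2]*r.hold_point_z
    x=np.arctan2(M[1,0],M[0,0])
    print("t",round(s["time"],2),"grasp",g.round(4),"xang",round(x,4),"tilt",M[:2,2].round(4),"q",s["joint_positions"].round(2),"F",s["ft_force"].round(1),"T",s["torque"].round(2),"w",round(s["width"],4))
    print("shift tool:",(M.T@(np.array(target)-g)).round(4))
    if yaw is not None:
        d=(x-yaw+np.pi/2)%np.pi-np.pi/2; print("yaw deg:",np.degrees(d).round(2))
E
python3 - <<'E'
from h import *
print([a for a in dir(r) if a[0]!='_'])
p=np.load("dock.npy"); ct=cams.camera("top")
for n,uv,z in [("glue",(413,193),.085),("pencup",(207,231),.07),("stapler",(283,183),.04),("tape",(359,158),.02)]:
    b=back(ct,uv,z)[0]; c,s=np.cos(p[2]),np.sin(p[2]); d=b[:2]-p[:2]; print(n,b.round(3),"dock frame",(c*d[0]+s*d[1]).round(3),(-s*d[0]+c*d[1]).round(3))
k=w(p,[[.165,0,.069]])[0]; print("knob",k)
pl(k+[0,0,.12],p[2])
E
```

```text
['PlanningError', 'hold_point_z', 'read_state']
glue [ 0.62  -0.122  0.085] dock frame 0.275 0.004
pencup [0.53  0.355 0.07 ] dock frame -0.209 0.042
stapler [0.652 0.184 0.04 ] dock frame -0.013 0.115
tape [ 0.723 -0.005  0.02 ] dock frame 0.189 0.134
knob [ 0.5870796  -0.01734416  0.069     ]
t 1.5 grasp [ 0.2341 -0.5795  0.2413] xang 0.3838 tilt [ 0.0001 -0.0001] q [ 1.16  0.33 -0.06  1.46  0.02  1.35 -0.09] F [0.  0.1 0.1] T [-0.01  0.01  0.04] w 0.087
shift tool: [ 0.5378 -0.3891  0.0523]
yaw deg: -83.14
```

Emit:
carry_out(
  rows=[
    {"jaw": 0.05,"delta_pos": [0.03,-0.0216,0],"yaw": 0},
    {"jaw": 0.05,"delta_pos": [0.03,-0.0216,0],"yaw": 0},
    {"jaw": 0.05,"delta_pos": [0.03,-0.0216,0],"yaw": 0},
    {"jaw": 0.05,"delta_pos": [0.03,-0.0216,0],"yaw": 0},
    {"jaw": 0.05,"delta_pos": [0.03,-0.0216,0],"yaw": 0},
    {"jaw": 0.05,"delta_pos": [0.03,-0.0216,0],"yaw": 0},
    {"jaw": 0.05,"delta_pos": [0.03,-0.0216,0],"yaw": 0},
    {"jaw": 0.05,"delta_pos": [0.03,-0.0216,0],"yaw": 0},
    {"jaw": 0.05,"delta_pos": [0.03,-0.0216,0],"yaw": 0},
  ],
  grip_force=15,
)

```text
time: 2.4
ee_pos: [0.4122, -0.2968, 0.405]
eef_rot: [0.982, 0.191, 0.0, 0.0]
ft_force: [1.2, -0.8, 0.3]
width: 0.0504
```

Emit:
carry_out(
  rows=[
    {"jaw": 0.05,"delta_pos": [0.03,-0.0216,0],"yaw": 0},
    {"jaw": 0.05,"delta_pos": [0.03,-0.0216,0],"yaw": 0},
    {"jaw": 0.05,"delta_pos": [0.03,-0.0216,0],"yaw": 0},
    {"jaw": 0.05,"delta_pos": [0.03,-0.0216,0],"yaw": 0},
    {"jaw": 0.05,"delta_pos": [0.03,-0.0216,0],"yaw": 0},
    {"jaw": 0.05,"delta_pos": [0.03,-0.0216,0],"yaw": 0},
    {"jaw": 0.05,"delta_pos": [0.03,-0.0216,0],"yaw": 0},
    {"jaw": 0.05,"delta_pos": [0.03,-0.0216,0],"yaw": 0},
    {"jaw": 0.05,"delta_pos": [0.03,-0.0216,0],"yaw": 0},
  ],
)

```text
time: 3.3
ee_pos: [0.5898, -0.0156, 0.4049]
eef_rot: [0.982, 0.191, 0.0, 0.0]
ft_force: [-0.1, -1.3, 0.0]
width: 0.0493
```

Emit:
carry_out(
  rows=[
    {"jaw": 0.05,"delta_pos": [0,0,0],"yaw": -8.3},
    {"jaw": 0.05,"delta_pos": [0,0,0],"yaw": -8.3},
    {"jaw": 0.05,"delta_pos": [0,0,0],"yaw": -8.3},
    {"jaw": 0.05,"delta_pos": [0,0,0],"yaw": -8.3},
    {"jaw": 0.05,"delta_pos": [0,0,0],"yaw": -8.3},
    {"jaw": 0.05,"delta_pos": [0,0,0],"yaw": -8.3},
    {"jaw": 0.05,"delta_pos": [0,0,0],"yaw": -8.3},
    {"jaw": 0.05,"delta_pos": [0,0,0],"yaw": -8.3},
    {"jaw": 0.05,"delta_pos": [0,0,0],"yaw": -8.3},
    {"jaw": 0.05,"delta_pos": [0,0,0],"yaw": -8.3},
  ],
)

```text
time: 4.3
ee_pos: [0.5892, -0.0169, 0.4048]
eef_rot: [0.607, 0.795, -0.0, 0.0]
ft_force: [-0.1, -0.4, 0.9]
width: 0.0502
```

Run:
```python
from h import *
p=np.load("dock.npy"); k=w(p,[[.165,0,.069]])[0]
pl(k,p[2])
c=cams.camera("wrist"); im=c["img"].copy(); im2=im.copy()
D=np.array([[-.13,.075,.012],[.205,.075,.012],[.205,-.075,.012],[-.13,-.075,.012]])
im=cv2.resize(im,None,fx=1.25,fy=1.25)
def dr(pts,col,closed=True):
    q=((proj(c,w(p,pts))+.5)*1.25-.5); cv2.polylines(im,[np.round(q).astype(int)],closed,col,1)
dr(D,(0,0,255))
dr([[.144,.007,.076],[.186,.007,.076],[.186,-.007,.076],[.144,-.007,.076]],(255,0,255))
cv2.imwrite("pics/w1.png",im)
```

```text
t 4.3 grasp [ 0.5892 -0.0169  0.2413] xang 1.8382 tilt [ 0.0001 -0.0002] q [ 0.55  0.34 -0.74  1.53  0.23  1.36  0.05] F [-0.1 -0.4  0.9] T [ 0.01 -0.1   0.04] w 0.0502
shift tool: [ 0.0002 -0.0022  0.1723]
yaw deg: 0.2
```

```bash
sleep 1
```

```text
(no output)
```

View pics/w1.png

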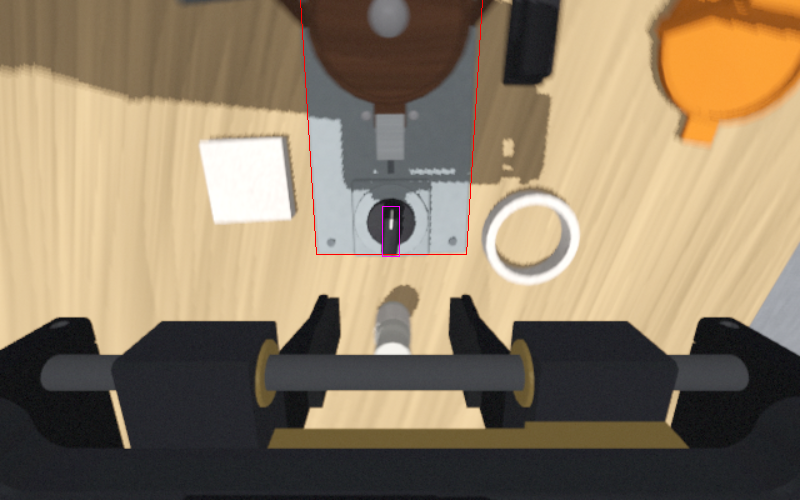

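The picture shows the dock outline on target and the knob at about (391,230), lined up with the fitted magenta bar. I'll enlarge the crop to get the knob's angle.

```bash
python3 - <<'E'
from h import *
p=np.load("dock.npy")
c=cams.camera("wrist"); S=10
im=c["img"][140:210,275:350]; im=cv2.resize(im,None,fx=8,fy=8,interpolation=cv2.INTER_CUBIC)
im=cv2.convertScaleAbs(im,alpha=2.0,beta=20)
for a,col in ((0,(255,0,255)),(.2,(0,255,0))):
    b=np.array([[-.021,.007,.076],[.021,.007,.076],[.021,-.007,.076],[-.021,-.007,.076]])
    ca,sa=np.cos(-a),np.sin(-a); bb=np.c_[.165+ca*b[:,0]-sa*b[:,1],sa*b[:,0]+ca*b[:,1],b[:,2]]
    q=(proj(c,w(p,bb))-[275,140]+.5)*8-.5; cv2.polylines(im,[np.round(q).astype(int)],True,col,1)
cv2.imwrite("pics/w2.png",im)
E
sleep 1
```

```text
(no output)
```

View pics/w2.png

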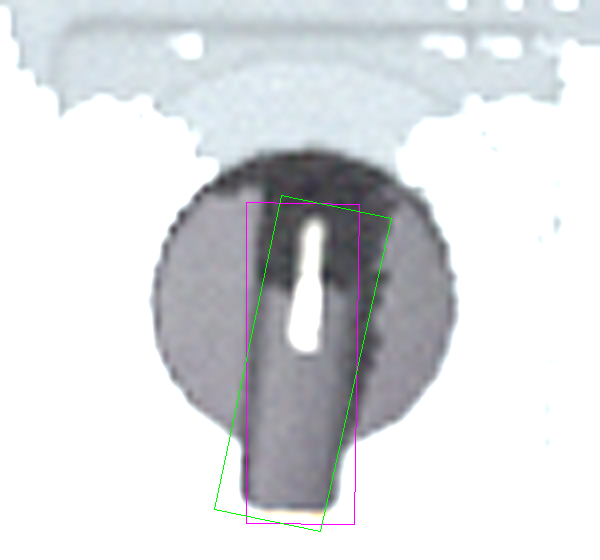

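The knob shows about 0.07 rad of clockwise turn, and its centre is within about 1 mm of the fit. I'll go down to it.

Emit:
carry_out(
  rows=[
    {"jaw": 0.05,"delta_pos": [0.0005,-0.0022,0],"yaw": 4},
    {"jaw": 0.05,"delta_pos": [0,0,0.02],"yaw": 0},
    {"jaw": 0.05,"delta_pos": [0,0,0.03],"yaw": 0},
    {"jaw": 0.05,"delta_pos": [0,0,0.03],"yaw": 0},
    {"jaw": 0.05,"delta_pos": [0,0,0.03],"yaw": 0},
    {"jaw": 0.05,"delta_pos": [0,0,0.03],"yaw": 0},
    {"jaw": 0.05,"delta_pos": [0,0,0.02],"yaw": 0},
    {"jaw": 0.05,"delta_pos": [0,0,0.012],"yaw": 0},
    {"jaw": 0.05,"delta_pos": [0,0,0],"yaw": 0},
  ],
)

```text
time: 5.3
ee_pos: [0.5865, -0.017, 0.2315]
eef_rot: [0.637, 0.771, -0.001, -0.001]
ft_force: [0.2, 0.8, 1.2]
width: 0.0504
```

Run:
```python
from h import *
p=np.load("dock.npy"); k=w(p,[[.165,0,.069]])[0]
pl(k,p[2]-.07)
c=cams.camera("wrist"); cv2.imwrite("pics/w3.png",c["img"])
```

```text
t 5.3 grasp [ 0.5861 -0.017   0.068 ] xang 1.7601 tilt [-0.0023  0.0001] q [ 0.49  0.5  -0.68  1.72  0.35  1.05 -0.11] F [0.2 0.8 1.2] T [ 0.03 -0.14  0.01] w 0.0504
shift tool: [-0.0005  0.0009 -0.001 ]
yaw deg: -0.27
```

```bash
sleep 1
```

```text
(no output)
```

View pics/w3.png

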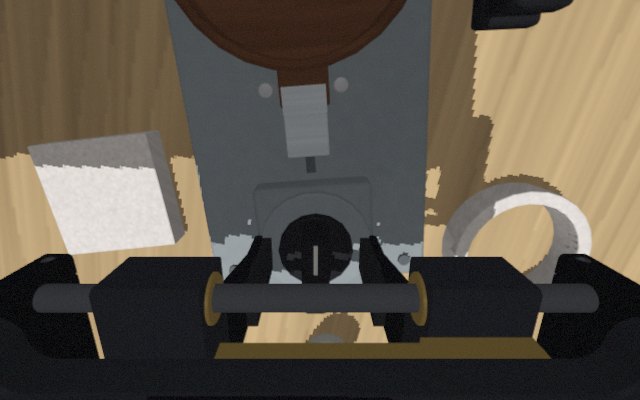

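The knob's pointer at (315,260) lies midway between the fingers and parallel to them. I'll close gently.

Emit:
carry_out(
  rows=[
    {"jaw": 0.0,"delta_pos": [0,0,0],"yaw": 0},
    {"jaw": 0.0,"delta_pos": [0,0,0],"yaw": 0},
    {"jaw": 0.0,"delta_pos": [0,0,0],"yaw": 0},
    {"jaw": 0.0,"delta_pos": [0,0,0],"yaw": 0},
    {"jaw": 0.0,"delta_pos": [0,0,0],"yaw": 0},
    {"jaw": 0.0,"delta_pos": [0,0,0],"yaw": 0},
  ],
  grip_force=25,
)

```text
time: 5.95
ee_pos: [0.5865, -0.0171, 0.2329]
eef_rot: [0.636, 0.771, -0.001, -0.0]
ft_force: [-4.3, -1.6, 2.4]
width: 0.0137
```

Run:
```python
from h import *
p=np.load("dock.npy"); k=w(p,[[.165,0,.069]])[0]
pl(k,p[2]-.07)
```

```text
t 5.95 grasp [ 0.5862 -0.0172  0.0694] xang 1.7623 tilt [-0.0017 -0.0007] q [ 0.49  0.5  -0.68  1.72  0.35  1.05 -0.11] F [-4.3 -1.6  2.4] T [-0.25  1.   -0.09] w 0.0137
shift tool: [-0.0003  0.0008  0.0004]
yaw deg: -0.14
```

Emit:
carry_out(
  rows=[
    {"jaw": 0.0,"delta_pos": [0,0,0],"yaw": 4},
    {"jaw": 0.0,"delta_pos": [0,0,0],"yaw": 7},
    {"jaw": 0.0,"delta_pos": [0,0,0],"yaw": 7},
    {"jaw": 0.0,"delta_pos": [0,0,0],"yaw": 7},
    {"jaw": 0.0,"delta_pos": [0,0,0],"yaw": 7},
    {"jaw": 0.0,"delta_pos": [0,0,0],"yaw": 7},
    {"jaw": 0.0,"delta_pos": [0,0,0],"yaw": 7},
    {"jaw": 0.0,"delta_pos": [0,0,0],"yaw": 7},
    {"jaw": 0.0,"delta_pos": [0,0,0],"yaw": 7},
    {"jaw": 0.0,"delta_pos": [0,0,0],"yaw": 0},
  ],
)

```text
time: 6.95
ee_pos: [0.5868, -0.0172, 0.233]
eef_rot: [0.937, 0.349, -0.0, 0.0]
ft_force: [-1.7, -2.0, 3.7]
width: 0.0138
```

Run:
```python
from h import *
p=np.load("dock.npy"); k=w(p,[[.165,0,.069]])[0]
pl(k,p[2]-1.45)
c=cams.camera("top"); cv2.imwrite("pics/t2.png",cv2.resize(c["img"][150:290,220:420],(800,560),interpolation=cv2.INTER_CUBIC))
```

```text
t 6.95 grasp [ 0.5868 -0.0174  0.0695] xang 0.7131 tilt [-0.0002 -0.0009] q [ 0.34  0.45 -0.48  1.73  0.24  1.02 -1.08] F [-1.7 -2.   3.7] T [-0.5   0.46 -0.07] w 0.0138
shift tool: [0.0002 0.0002 0.0005]
yaw deg: 18.81
```

```bash
sleep 1
```

```text
(no output)
```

View pics/t2.png

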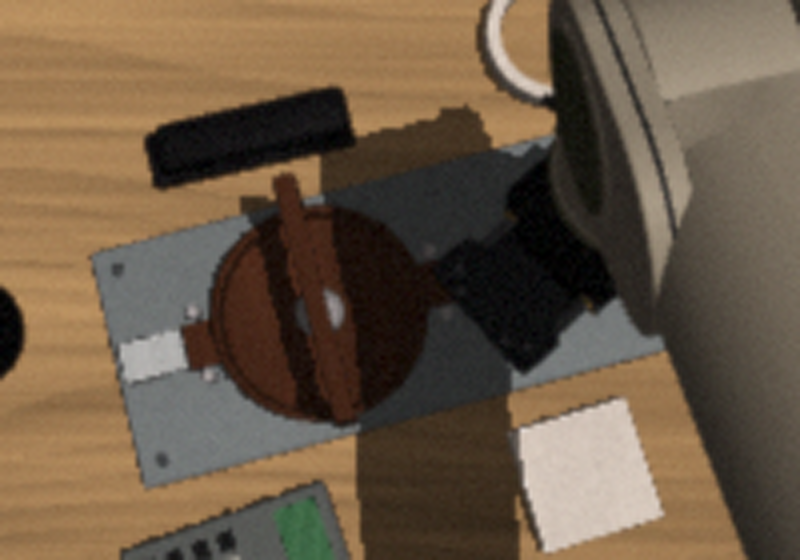

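The left jaw has drawn back from the ear (now at (150,355)), so the knob is following. I'll turn the last stretch to the stop.

Emit:
carry_out(
  rows=[
    {"jaw": 0.0,"delta_pos": [0,0,0],"yaw": 5},
    {"jaw": 0.0,"delta_pos": [0,0,0],"yaw": 5},
    {"jaw": 0.0,"delta_pos": [0,0,0],"yaw": 4},
    {"jaw": 0.0,"delta_pos": [0,0,0],"yaw": 3},
    {"jaw": 0.0,"delta_pos": [0,0,0],"yaw": 2},
    {"jaw": 0.0,"delta_pos": [0,0,0],"yaw": 0},
    {"jaw": 0.0,"delta_pos": [0,0,0],"yaw": 0},
  ],
)

```text
time: 7.7
ee_pos: [0.5869, -0.0174, 0.233]
eef_rot: [0.981, 0.192, -0.0, 0.0]
ft_force: [-1.7, -3.8, 4.7]
width: 0.0138
```

Run:
```python
from h import *
p=np.load("dock.npy"); k=w(p,[[.165,0,.069]])[0]
pl(k,p[2]-1.45)
```

```text
t 7.7 grasp [ 0.5869 -0.0175  0.0695] xang 0.3864 tilt [ 0.     -0.0007] q [ 0.3   0.44 -0.42  1.73  0.21  1.02 -1.38] F [-1.7 -3.8  4.7] T [-0.86  0.62 -0.06] w 0.0138
shift tool: [ 0.0002 -0.0001  0.0005]
yaw deg: 0.09
```

Emit:
carry_out(
  rows=[
    {"jaw": 0.0,"delta_pos": [0,0,0],"yaw": 1.5},
    {"jaw": 0.0,"delta_pos": [0,0,0],"yaw": 1.5},
    {"jaw": 0.0,"delta_pos": [0,0,0],"yaw": 0},
    {"jaw": 0.0,"delta_pos": [0,0,0],"yaw": 0},
  ],
)

```text
time: 8.1
ee_pos: [0.5871, -0.0172, 0.2329]
eef_rot: [0.986, 0.166, 0.0, 0.0]
ft_force: [-1.9, -5.1, 4.7]
width: 0.0141
```

Run:
```python
from h import *
p=np.load("dock.npy"); k=w(p,[[.165,0,.069]])[0]
pl(k,p[2]-1.45)
```

```text
t 8.1 grasp [ 0.5871 -0.0174  0.0694] xang 0.3326 tilt [ 0.0005 -0.0008] q [ 0.29  0.44 -0.41  1.73  0.2   1.02 -1.44] F [-1.9 -5.1  4.7] T [-1.18  0.37  0.6 ] w 0.0141
shift tool: [-0.     -0.      0.0004]
yaw deg: -2.99
```

The moment about z jumped from 0.06 to 0.6 N m, so the knob is at its stop. I'll release it, rise, and recheck the jaws and the handle.

Emit:
carry_out(
  rows=[
    {"jaw": 0.05,"delta_pos": [0,0,0],"yaw": 0},
    {"jaw": 0.05,"delta_pos": [0,0,0],"yaw": 0},
    {"jaw": 0.05,"delta_pos": [0,0,0],"yaw": 0},
    {"jaw": 0.05,"delta_pos": [0,0,0],"yaw": 0},
    {"jaw": 0.05,"delta_pos": [0,0,-0.02],"yaw": 0},
    {"jaw": 0.05,"delta_pos": [0,0,-0.03],"yaw": 0},
    {"jaw": 0.05,"delta_pos": [0,0,-0.04],"yaw": 0},
    {"jaw": 0.05,"delta_pos": [0,0,-0.03],"yaw": 0},
    {"jaw": 0.05,"delta_pos": [0,0,-0.01],"yaw": 0},
  ],
)

```text
time: 9.0
ee_pos: [0.5875, -0.0164, 0.3664]
eef_rot: [0.986, 0.165, 0.003, 0.0]
ft_force: [1.1, -0.0, -0.5]
width: 0.0496
```

Run:
```python
from h import *
p=np.load("dock.npy"); k=w(p,[[0,0,.112]])[0]
pl(k+[0,0,.09],p[2]+np.pi/2)
```

```text
t 9.0 grasp [ 0.5884 -0.0164  0.2029] xang 0.3318 tilt [0.0051 0.    ] q [ 0.31  0.31 -0.44  1.6   0.13  1.26 -1.39] F [ 1.1 -0.  -0.5] T [-0.01 -0.04  0.  ] w 0.0496
shift tool: [ 0.0097 -0.1642  0.0006]
yaw deg: 3.88
```

Emit:
carry_out(
  rows=[
    {"jaw": 0.05,"delta_pos": [0.001,-0.014,0],"yaw": 0},
    {"jaw": 0.05,"delta_pos": [0.0015,-0.025,0],"yaw": 0},
    {"jaw": 0.05,"delta_pos": [0.0015,-0.025,0],"yaw": 0},
    {"jaw": 0.05,"delta_pos": [0.0015,-0.025,0],"yaw": 0},
    {"jaw": 0.05,"delta_pos": [0.0015,-0.025,0],"yaw": 0},
    {"jaw": 0.05,"delta_pos": [0.0015,-0.025,0],"yaw": 0},
    {"jaw": 0.05,"delta_pos": [0.0012,-0.025,0],"yaw": 0},
    {"jaw": 0.05,"delta_pos": [0,0,0],"yaw": 3.9},
    {"jaw": 0.05,"delta_pos": [0,0,0],"yaw": 0},
  ],
)

```text
time: 9.9
ee_pos: [0.5417, 0.1429, 0.361]
eef_rot: [0.991, 0.132, -0.001, -0.0]
ft_force: [-0.2, -1.0, -0.4]
width: 0.05
```

```bash
cat > ov.py <<'E'
from h import *
def overlay(n,fn,p,dz=0,S=1.25,box=None):
    c=cams.camera(n); im=c["img"]; x0,y0,x1,y1=box or (0,0,640,400)
    im=cv2.resize(im[y0:y1,x0:x1],None,fx=S,fy=S,interpolation=cv2.INTER_CUBIC)
    def dr(pts,col):
        q=((proj(c,w(p,pts))-[x0,y0]+.5)*S-.5); cv2.polylines(im,[np.round(q).astype(int)],True,col,1)
    dr([[-.13,.075,.012],[.205,.075,.012],[.205,-.075,.012],[-.13,-.075,.012]],(0,0,255))
    z=.121+dz
    dr([[-.006,.0705,z],[.006,.0705,z],[.006,-.0705,z],[-.006,-.0705,z]],(0,255,0))
    dr([[-.084,.014,.024],[.084,.014,.024],[.084,-.014,.024],[-.084,-.014,.024]],(255,255,0))
    cv2.imwrite(fn,im)
E
python3 - <<'E'
from ov import *
p=np.load("dock.npy"); k=w(p,[[0,0,.112]])[0]
pl(k,p[2]+np.pi/2)
overlay("wrist","pics/w4.png",p)
overlay("scene","pics/s4.png",p,S=4,box=(225,110,415,255))
E
```

```text
t 9.9 grasp [0.5412 0.1428 0.1975] xang 0.2647 tilt [-0.0026 -0.0003] q [ 0.11  0.26 -0.53  1.67  0.14  1.25 -1.75] F [-0.2 -1.  -0.4] T [-0.06 -0.01  0.06] w 0.05
shift tool: [0.0027 0.0016 0.0855]
yaw deg: 0.04
```

```bash
sleep 1
```

```text
(no output)
```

View pics/w4.png

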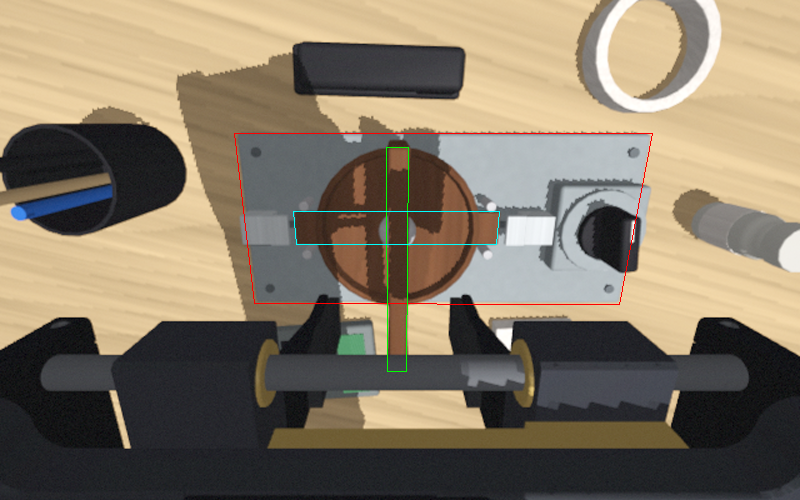

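View pics/s4.png

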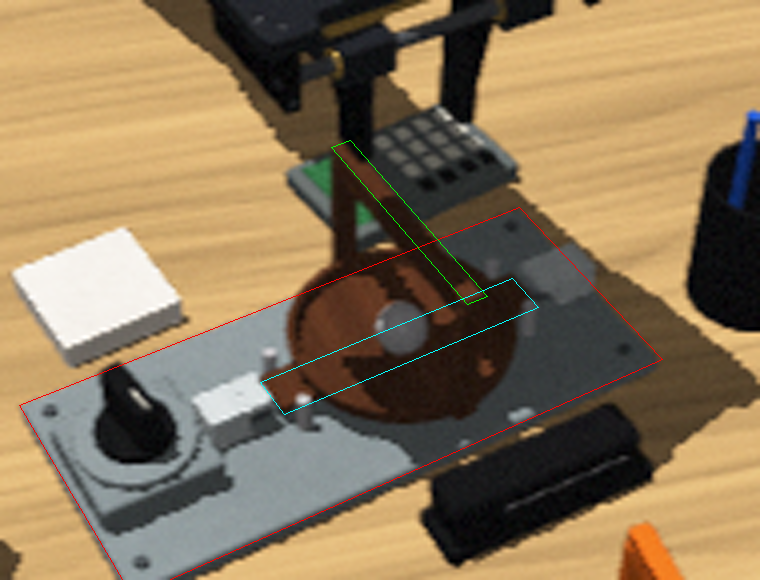

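Both jaws are clear of the ears, the knob bar stands across the dock, and the overlay matches the handle bar (wrist (398,147)–(398,370)). I'll descend onto the bar.

Emit:
carry_out(
  rows=[
    {"jaw": 0.05,"delta_pos": [0.003,0.0016,0],"yaw": 0},
    {"jaw": 0.05,"delta_pos": [0,0,0.015],"yaw": 0},
    {"jaw": 0.05,"delta_pos": [0,0,0.02],"yaw": 0},
    {"jaw": 0.05,"delta_pos": [0,0,0.02],"yaw": 0},
    {"jaw": 0.05,"delta_pos": [0,0,0.015],"yaw": 0},
    {"jaw": 0.05,"delta_pos": [0,0,0.01],"yaw": 0},
    {"jaw": 0.05,"delta_pos": [0,0,0.005],"yaw": 0},
    {"jaw": 0.05,"delta_pos": [0,0,0],"yaw": 0},
    {"jaw": 0.05,"delta_pos": [0,0,0],"yaw": 0},
  ],
)

```text
time: 10.9
ee_pos: [0.5463, 0.1406, 0.2784]
eef_rot: [0.991, 0.131, 0.001, -0.0]
ft_force: [-0.5, -0.1, 0.8]
width: 0.0498
```

Run:
```python
from ov import *
p=np.load("dock.npy"); k=w(p,[[0,0,.112]])[0]
pl(k,p[2]+np.pi/2)
overlay("wrist","pics/w5.png",p)
overlay("scene","pics/s5.png",p,S=4,box=(225,110,415,255))
```

```text
t 10.9 grasp [0.5465 0.1407 0.1149] xang 0.2634 tilt [0.001  0.0002] q [ 0.1   0.35 -0.51  1.75  0.19  1.09 -1.78] F [-0.5 -0.1  0.8] T [ 0.    0.02 -0.03] w 0.0498
shift tool: [-0.002  -0.0019  0.0029]
yaw deg: -0.04
```

```bash
sleep 1
```

```text
(no output)
```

View pics/w5.png

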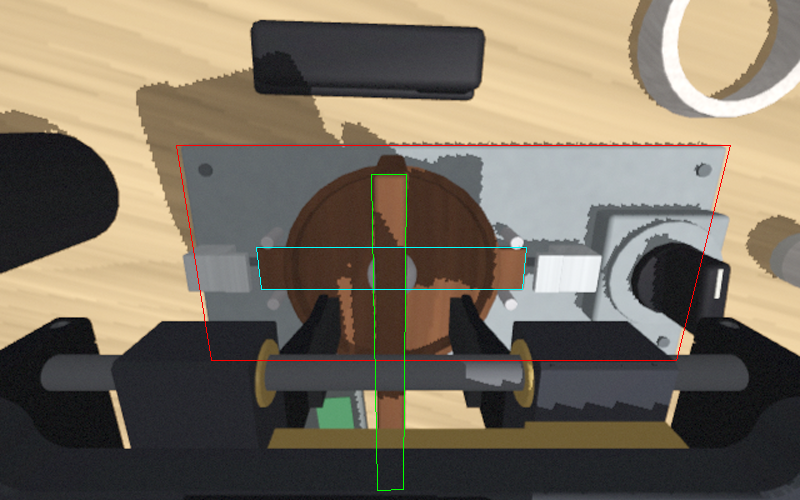

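View pics/s5.png

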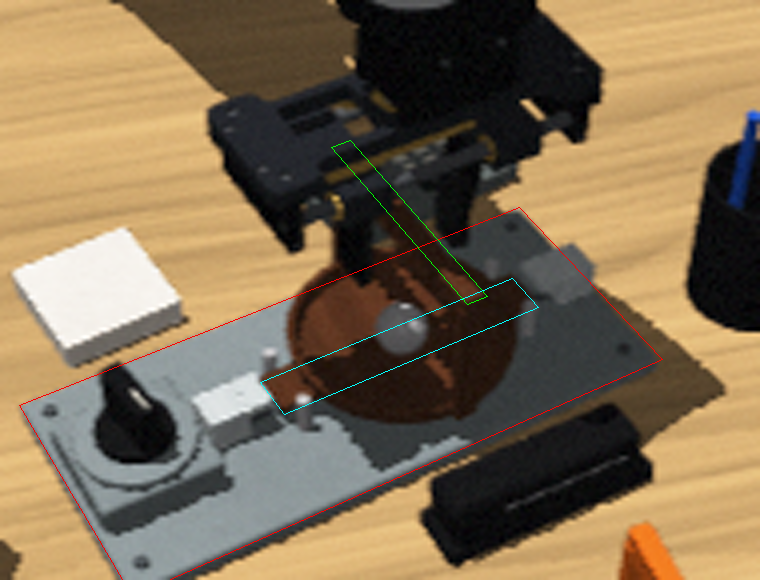

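The bar at column ≈391 lies about 1.5 mm left of the middle of the fingers (395), which agrees with the computed −1.9 mm. I'll correct that and close gently.

Emit:
carry_out(
  rows=[
    {"jaw": 0.05,"delta_pos": [-0.001,-0.0018,0.003],"yaw": 0},
    {"jaw": 0.05,"delta_pos": [0,0,0],"yaw": 0},
    {"jaw": 0.03,"delta_pos": [0,0,0],"yaw": 0},
    {"jaw": 0.02,"delta_pos": [0,0,0],"yaw": 0},
    {"jaw": 0.018,"delta_pos": [0,0,0],"yaw": 0},
    {"jaw": 0.016,"delta_pos": [0,0,0],"yaw": 0},
    {"jaw": 0.014,"delta_pos": [0,0,0],"yaw": 0},
    {"jaw": 0.012,"delta_pos": [0,0,0],"yaw": 0},
    {"jaw": 0.01,"delta_pos": [0,0,0],"yaw": 0},
    {"jaw": 0.01,"delta_pos": [0,0,0],"yaw": 0},
  ],
  grip_force=8,
)

```text
time: 12.0
ee_pos: [0.5446, 0.1419, 0.2747]
eef_rot: [0.991, 0.131, 0.0, 0.0]
ft_force: [0.8, -0.8, -0.0]
width: 0.0116
```

Run:
```python
from ov import *
p=np.load("dock.npy"); k=w(p,[[0,0,.112]])[0]
pl(k,p[2]+np.pi/2)
```

```text
t 12.0 grasp [0.5447 0.1419 0.1112] xang 0.2632 tilt [ 0.0001 -0.0002] q [ 0.09  0.35 -0.51  1.76  0.19  1.08 -1.79] F [ 0.8 -0.8 -0. ] T [-0.14 -0.04 -0.  ] w 0.0116
shift tool: [-0.0006 -0.0002 -0.0008]
yaw deg: -0.04
```

Gripped at 11.6 mm with hardly any side force. I'll firm up the grip and check that the force stays small.

Emit:
carry_out(
  rows=[
    {"jaw": 0.0,"delta_pos": [0,0,0],"yaw": 0},
    {"jaw": 0.0,"delta_pos": [0,0,0],"yaw": 0},
    {"jaw": 0.0,"delta_pos": [0,0,0],"yaw": 0},
    {"jaw": 0.0,"delta_pos": [0,0,0],"yaw": 0},
  ],
  grip_force=40,
)

```text
time: 12.4
ee_pos: [0.5446, 0.1419, 0.2747]
eef_rot: [0.991, 0.131, 0.0, 0.0]
ft_force: [1.0, -1.2, 0.3]
width: 0.0117
```

Emit:
carry_out(
  rows=[
    {"jaw": 0.0,"delta_pos": [0,0,-0.001],"yaw": 0},
    {"jaw": 0.0,"delta_pos": [0,0,-0.001],"yaw": 0},
    {"jaw": 0.0,"delta_pos": [0,0,-0.001],"yaw": 0},
    {"jaw": 0.0,"delta_pos": [0,0,-0.001],"yaw": 0},
    {"jaw": 0.0,"delta_pos": [0,0,-0.001],"yaw": 0},
    {"jaw": 0.0,"delta_pos": [0,0,-0.001],"yaw": 0},
    {"jaw": 0.0,"delta_pos": [0,0,0],"yaw": 0},
    {"jaw": 0.0,"delta_pos": [0,0,0],"yaw": 0},
  ],
)

```text
time: 13.2
ee_pos: [0.5446, 0.142, 0.2807]
eef_rot: [0.991, 0.131, 0.0, 0.0]
ft_force: [-0.8, -0.2, -3.0]
width: 0.0118
```

Run:
```python
from ov import *
p=np.load("dock.npy"); k=w(p,[[0,0,.112]])[0]
pl(k,p[2]+np.pi/2)
c=cams.camera("scene"); cv2.imwrite("pics/s6.png",cv2.resize(c["img"][110:255,225:415],None,fx=4,fy=4,interpolation=cv2.INTER_CUBIC))
```

```text
t 13.2 grasp [0.5446 0.142  0.1172] xang 0.2634 tilt [ 0.0001 -0.0001] q [ 0.1   0.35 -0.51  1.75  0.19  1.09 -1.79] F [-0.8 -0.2 -3. ] T [-0.06 -0.06 -0.01] w 0.0118
shift tool: [-0.0006 -0.0001  0.0052]
yaw deg: -0.04
```

```bash
sleep 1
```

```text
(no output)
```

View pics/s6.png

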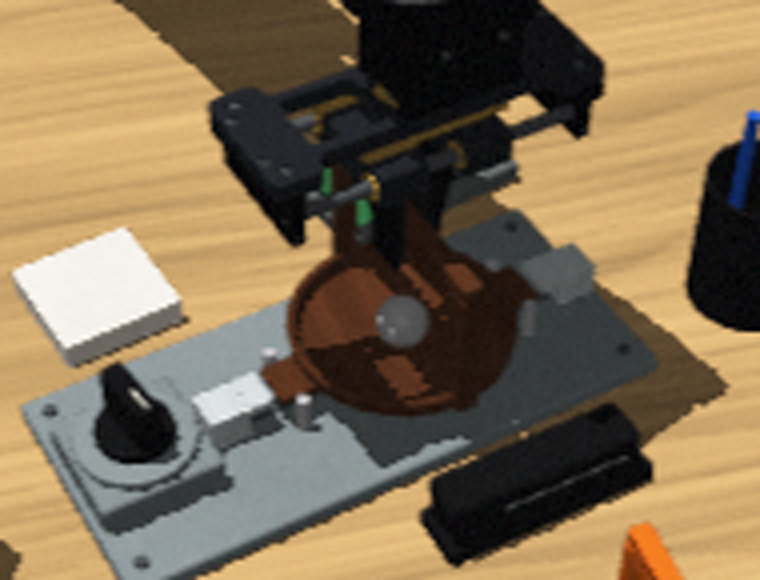

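The dish hangs 6 mm up with a load of about 3 N. It is level, with the ball at its middle (400,321). I'll keep lifting with gentle ramps.

Emit:
carry_out(
  rows=[
    {"jaw": 0.0,"delta_pos": [0,0,-0.001],"yaw": 0},
    {"jaw": 0.0,"delta_pos": [0,0,-0.002],"yaw": 0},
    {"jaw": 0.0,"delta_pos": [0,0,-0.003],"yaw": 0},
    {"jaw": 0.0,"delta_pos": [0,0,-0.004],"yaw": 0},
    {"jaw": 0.0,"delta_pos": [0,0,-0.005],"yaw": 0},
    {"jaw": 0.0,"delta_pos": [0,0,-0.005],"yaw": 0},
    {"jaw": 0.0,"delta_pos": [0,0,-0.005],"yaw": 0},
    {"jaw": 0.0,"delta_pos": [0,0,-0.005],"yaw": 0},
    {"jaw": 0.0,"delta_pos": [0,0,-0.005],"yaw": 0},
    {"jaw": 0.0,"delta_pos": [0,0,-0.005],"yaw": 0},
  ],
)

```text
time: 14.25
ee_pos: [0.5446, 0.142, 0.3212]
eef_rot: [0.991, 0.131, 0.0, 0.0]
ft_force: [0.6, 0.5, -3.8]
width: 0.0116
```

Emit:
carry_out(
  rows=[
    {"jaw": 0.0,"delta_pos": [0,0,-0.005],"yaw": 0},
    {"jaw": 0.0,"delta_pos": [0,0,-0.005],"yaw": 0},
    {"jaw": 0.0,"delta_pos": [0,0,-0.005],"yaw": 0},
    {"jaw": 0.0,"delta_pos": [0,0,-0.005],"yaw": 0},
    {"jaw": 0.0,"delta_pos": [0,0,-0.005],"yaw": 0},
    {"jaw": 0.0,"delta_pos": [0,0,-0.005],"yaw": 0},
    {"jaw": 0.0,"delta_pos": [0,0,-0.005],"yaw": 0},
    {"jaw": 0.0,"delta_pos": [0,0,-0.005],"yaw": 0},
    {"jaw": 0.0,"delta_pos": [0,0,-0.005],"yaw": 0},
    {"jaw": 0.0,"delta_pos": [0,0,-0.005],"yaw": 0},
  ],
)

```text
time: 15.25
ee_pos: [0.5446, 0.1421, 0.3711]
eef_rot: [0.991, 0.131, 0.0, 0.0]
ft_force: [-0.3, -0.4, -3.6]
width: 0.0116
```

Emit:
carry_out(
  rows=[
    {"jaw": 0.0,"delta_pos": [0,0,-0.005],"yaw": 0},
    {"jaw": 0.0,"delta_pos": [0,0,-0.005],"yaw": 0},
    {"jaw": 0.0,"delta_pos": [0,0,-0.005],"yaw": 0},
    {"jaw": 0.0,"delta_pos": [0,0,-0.004],"yaw": 0},
    {"jaw": 0.0,"delta_pos": [0,0,-0.003],"yaw": 0},
    {"jaw": 0.0,"delta_pos": [0,0,-0.002],"yaw": 0},
    {"jaw": 0.0,"delta_pos": [0,0,-0.001],"yaw": 0},
    {"jaw": 0.0,"delta_pos": [0,0,0],"yaw": 0},
    {"jaw": 0.0,"delta_pos": [0,0,0],"yaw": 0},
    {"jaw": 0.0,"delta_pos": [0,0,0],"yaw": 0},
  ],
)

```text
time: 16.25
ee_pos: [0.5446, 0.142, 0.3956]
eef_rot: [0.991, 0.131, -0.0, 0.0]
ft_force: [-0.5, -0.4, -4.7]
width: 0.0117
```

Run:
```python
from ov import *
p=np.load("dock.npy"); k=w(p,[[0,0,.112]])[0]
pl(k,p[2]+np.pi/2)
c=cams.camera("scene"); cv2.imwrite("pics/s7.png",cv2.resize(c["img"][70:255,225:440],None,fx=3,fy=3,interpolation=cv2.INTER_CUBIC))
c=cams.camera("wrist"); cv2.imwrite("pics/w7.png",c["img"])
```

```text
t 16.25 grasp [0.5445 0.142  0.2321] xang 0.2634 tilt [-0.0002 -0.0001] q [ 0.11  0.24 -0.53  1.62  0.13  1.31 -1.74] F [-0.5 -0.4 -4.7] T [-0.01 -0.03 -0.02] w 0.0117
shift tool: [-5.000e-04 -1.000e-04  1.201e-01]
yaw deg: -0.04
```

```bash
sleep 1
```

```text
(no output)
```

View pics/s7.png

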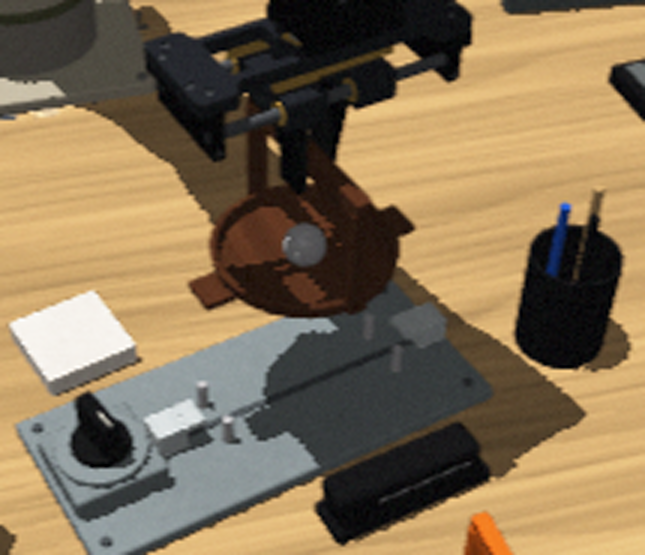

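View pics/w7.png

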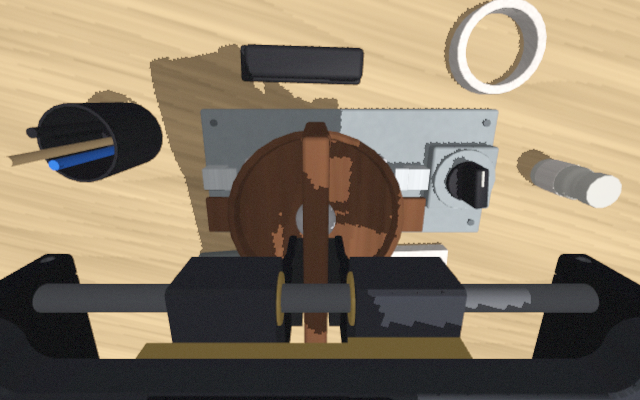

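The dish is lifted 12 cm, level (ears symmetric in the wrist view) and unturned, with the ball in the middle at (315,218). Now the quarter turn counter-clockwise, slowly. The knob and jaws stay back, and the pen cup is about 21 cm away.

Emit:
carry_out(
  rows=[
    {"jaw": 0.0,"delta_pos": [0,0,0],"yaw": -1},
    {"jaw": 0.0,"delta_pos": [0,0,0],"yaw": -2},
    {"jaw": 0.0,"delta_pos": [0,0,0],"yaw": -3},
    {"jaw": 0.0,"delta_pos": [0,0,0],"yaw": -4},
    {"jaw": 0.0,"delta_pos": [0,0,0],"yaw": -4},
    {"jaw": 0.0,"delta_pos": [0,0,0],"yaw": -4},
    {"jaw": 0.0,"delta_pos": [0,0,0],"yaw": -4},
    {"jaw": 0.0,"delta_pos": [0,0,0],"yaw": -4},
    {"jaw": 0.0,"delta_pos": [0,0,0],"yaw": -4},
    {"jaw": 0.0,"delta_pos": [0,0,0],"yaw": -4},
  ],
)

```text
time: 17.35
ee_pos: [0.5446, 0.142, 0.3957]
eef_rot: [0.909, 0.417, -0.0, 0.0]
ft_force: [-1.4, -0.7, -4.2]
width: 0.0117
```

Emit:
carry_out(
  rows=[
    {"jaw": 0.0,"delta_pos": [0,0,0],"yaw": -4},
    {"jaw": 0.0,"delta_pos": [0,0,0],"yaw": -4},
    {"jaw": 0.0,"delta_pos": [0,0,0],"yaw": -4},
    {"jaw": 0.0,"delta_pos": [0,0,0],"yaw": -4},
    {"jaw": 0.0,"delta_pos": [0,0,0],"yaw": -4},
    {"jaw": 0.0,"delta_pos": [0,0,0],"yaw": -4},
    {"jaw": 0.0,"delta_pos": [0,0,0],"yaw": -4},
    {"jaw": 0.0,"delta_pos": [0,0,0],"yaw": -4},
    {"jaw": 0.0,"delta_pos": [0,0,0],"yaw": -4},
    {"jaw": 0.0,"delta_pos": [0,0,0],"yaw": -4},
  ],
)

```text
time: 18.35
ee_pos: [0.5446, 0.142, 0.3957]
eef_rot: [0.711, 0.703, 0.0, 0.0]
ft_force: [-0.3, 0.1, -3.7]
width: 0.0113
```

Emit:
carry_out(
  rows=[
    {"jaw": 0.0,"delta_pos": [0,0,0],"yaw": -4},
    {"jaw": 0.0,"delta_pos": [0,0,0],"yaw": -4},
    {"jaw": 0.0,"delta_pos": [0,0,0],"yaw": -4},
    {"jaw": 0.0,"delta_pos": [0,0,0],"yaw": -2},
    {"jaw": 0.0,"delta_pos": [0,0,0],"yaw": -1},
    {"jaw": 0.0,"delta_pos": [0,0,0],"yaw": -1},
    {"jaw": 0.0,"delta_pos": [0,0,0],"yaw": 0},
    {"jaw": 0.0,"delta_pos": [0,0,0],"yaw": 0},
    {"jaw": 0.0,"delta_pos": [0,0,0],"yaw": 0},
    {"jaw": 0.0,"delta_pos": [0,0,0],"yaw": 0},
  ],
)

```text
time: 19.35
ee_pos: [0.5446, 0.1421, 0.3958]
eef_rot: [0.608, 0.794, -0.0, 0.0]
ft_force: [0.3, 0.9, -3.9]
width: 0.0111
```

Run:
```python
from ov import *
p=np.load("dock.npy"); k=w(p,[[0,0,.232]])[0]
pl(k,p[2])
c=cams.camera("scene"); cv2.imwrite("pics/s8.png",cv2.resize(c["img"][70:255,225:440],None,fx=3,fy=3,interpolation=cv2.INTER_CUBIC))
c=cams.camera("wrist"); cv2.imwrite("pics/w8.png",c["img"])
c=cams.camera("top"); cv2.imwrite("pics/t8.png",cv2.resize(c["img"][150:310,220:420],None,fx=3,fy=3,interpolation=cv2.INTER_CUBIC))
```

```text
t 19.35 grasp [0.5446 0.1421 0.2323] xang 1.8341 tilt [ 0.0001 -0.0001] q [ 0.27  0.28 -0.72  1.61  0.19  1.32 -0.21] F [ 0.3  0.9 -3.9] T [ 0.01 -0.13  0.07] w 0.0111
shift tool: [ 0.     -0.0006  0.0003]
yaw deg: -0.04
```

```bash
sleep 1
```

```text
(no output)
```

View pics/s8.png

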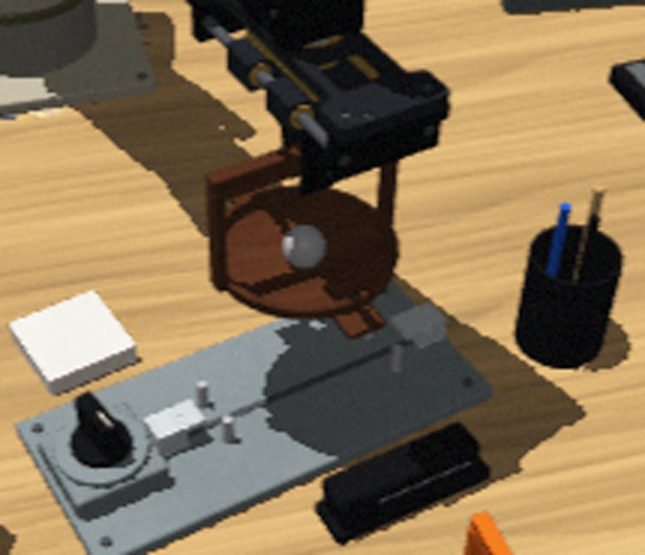

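View pics/w8.png

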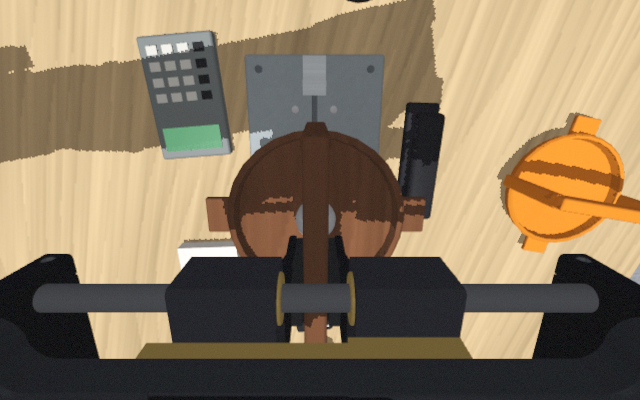

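View pics/t8.png

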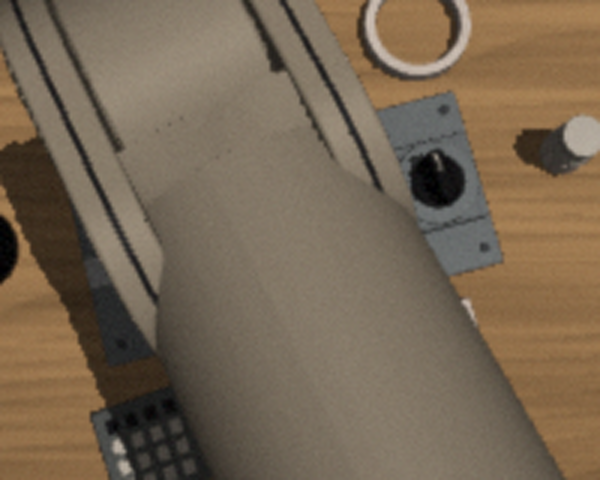

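The ears now lie square across the dock (wrist: (217,214) and (413,214), level with each other). The ball is still in the middle at (315,218), the knob bar stands across the dock, and the bystanders look undisturbed. I'll settle briefly and hand in.

Emit:
carry_out(
  rows=[
    {"jaw": 0.0,"delta_pos": [0,0,0],"yaw": 0},
    {"jaw": 0.0,"delta_pos": [0,0,0],"yaw": 0},
    {"jaw": 0.0,"delta_pos": [0,0,0],"yaw": 0},
    {"jaw": 0.0,"delta_pos": [0,0,0],"yaw": 0},
    {"jaw": 0.0,"delta_pos": [0,0,0],"yaw": 0},
    {"jaw": 0.0,"delta_pos": [0,0,0],"yaw": 0},
  ],
)

```text
time: 20.1
ee_pos: [0.5446, 0.142, 0.3957]
eef_rot: [0.608, 0.794, -0.0, 0.0]
ft_force: [0.5, 0.0, -4.2]
width: 0.0112
```

Run:
```python
from h import *
p=np.load("dock.npy"); pl(w(p,[[0,0,.232]])[0],p[2])
print(np.abs(r.read_state()["joint_vel"]).max())
print(job.close_job())
```

```text
t 20.1 grasp [0.5446 0.142  0.2322] xang 1.8342 tilt [ 0.0001 -0.0001] q [ 0.27  0.28 -0.72  1.61  0.19  1.32 -0.21] F [ 0.5  0.  -4.2] T [-0.01 -0.11 -0.04] w 0.0112
shift tool: [ 0.0001 -0.0006  0.0002]
yaw deg: -0.04
0.001360897879615084
the job is handed in; nothing more can be done
None
```

The job is handed in at 20.1 s, with the dish still held up; no verdict was reported. I turned the knob clockwise to its end stop (about 1.45 rad), where the turning moment jumped from 0.06 to 0.6 N m. Both jaws showed clear of the ears. Then I gripped the bridge handle at 40 N, lifted the dish straight up about 12 cm, and turned it 90° counter-clockwise.

**Last checks:**
- **Hold:** the arm is still and holding the dish. The load on the wrist is about 4 N and the tool tilt is about 0.0001 rad.
- **Turn:** the tool's quarter turn is within 0.1° of square to the dock. The wrist view shows both ears level with each other across the dock.
- **Ball:** it sits in the middle, at the same place in the wrist picture as before the turn.
- **Surroundings:** the bystanders I could see look undisturbed, judged by eye.

One small disagreement: the finger opening went from 11.7 to 11.1 mm during the turn, with no visible slip. No check failed. The final tilt of the dish and the knob's final angle were judged from pictures, not measured.

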